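Slot a sample rack into a sprung, packed row

ROBOT

A 6-joint arm with a two-finger parallel gripper is mounted at the origin on a cart in front of the work surface, level with it; the furniture and walls round the work are solid. World frame = base frame: x ahead of the robot, y to its left, z up, the work surface at z = 0. Lengths are in m, angles in rad, forces in N, time in s.
With the tool pointing down it reaches from about 0.35 to 0.975 m from the base axis. Payload 17.4 kg.
Tool frame: the origin (TCP) lies midway between the tips of the shut fingers; the grasp point (between the pads) lies robot.grip_depth behind it (robot.grip_depth is the distance from the TCP to the grasp point, in m); z points along the fingers, y is the line along which they close (so a half turn about z gives the same grasp; the last joint's range is limited). The gripper opens to 85 mm and grips with 20 to 120 N. Pads are 22 mm wide; open, the fingers measure 114 mm over their backs; the gripper's body (76 mm by 85 mm) begins 54 mm behind the grasp point. The pads swing forward as they close: fully open they stand 13 mm farther back than shut.
Start: joints at [-1.294, 0.116, 1.442, -0, 1.584, -0.038], TCP at [0.209, -0.642, 0.231] pointing down, gripper open.
Joint ranges: [-2.83, 2.83], [-0.83, 2.19], [0.07, 2.5], [-1.14, 4.28], [0.01, 3], [-2.97, 2.97]. Speed limits (rad/s): [1.89, 1.89, 2.22, 3.14, 3.14, 3.14].

INTERFACE

Orientations are given as a unit quaternion [x, y, z, w].
In Python, from plant import robot, camera gives the robot as it stands.
- The arm moves only by the tool send_rows, never from a script. Its argument "commands" is a list that holds one entry, the list of rows, each a list of 7 numbers: the shift along the tool's x, y, z normalised to -1 to 1, where 1 is 100 cm, then the turn, a rotation vector about the tool's x, y, z normalised to -1 to 1, where 1 is 90 degrees, then the opening, from 0 (shut) to 1 (fully open). In form: [[[tx, ty, tz, rx, ry, rz, fingers], ...]]. A call has 1 to 12 rows; each row shifts and turns the commanded pose from where the row before left it, along the tool's axes as they then stand; what a row does not reach is not made up. A row lasts 1/8 s, in which the tool goes at most 62.5 mm and 10.7 degrees, less where a joint would pass 70% of its speed; a pose out of reach is approached as far as the arm can. A call with a number of a shift or a turn outside -1 to 1 is refused whole. A call with a gripper value outside its range is refused whole. The fingers move at their own pace and stop on an object; "grip_force" is the grip in N (left out, the last holds). Time passes only in rows, so rows that do not move let the fingers close. It gives the time, the measured TCP pose, the force, the opening and the grip force at its end, in the units of the state.
- robot.get_state(): the state, without advancing time (a new reading comes with each control period).
- camera(name): name is "side" or "top" or "wrist"; returns a dict with "img" (420x560x3 uint8, blue, green, red), "z_map" (420x560 float32, m along the optical axis (not along the pixel's ray), 0 where there is no reading), "intrinsics" (3x3 intrinsics, pixels), "rvec" (rotation vector, rad) and "tvec" (3), from world to camera coordinates, as OpenCV has them; the wrist camera has in their place "hand_eye" (4x4, takes a point from camera to tool coordinates, whose origin is the TCP and whose axes are the flange's). Camera axes: x right, y down, z forward; pixel columns grow to the right and rows downward; lengths in m; the calibration is good to about 2 mm. A picture is of the moment at which its call begins: read the wrist's pose just before it.
- robot.finish_job(): hands the job in; it is judged then, once.
The state is a dict: "time_s": time; "q": joint angles; "qvel": joint speeds; "joint_torque": joint torques, N m; "ee_pos": TCP position; "tool_rot": TCP orientation; "contact_force": force on the tool from outside, world axes, zero at the start; "torque": the same for the moment, N m; "opening": finger opening in m; "gripper_force": force on a finger pad.
Only numpy, scipy, OpenCV 4.12 (cv2) and the standard library are available. Lean on these libraries where they do the work, as an engineer would, in place of code of your own. Each camera call takes 0.05 s, during which the arm holds its last target. There are 200 camera calls.

TASK

The rack of tubes standing by itself on the desk belongs to the batch that the empty rack in the tray closes off: work it, nose first from the tray's open front, into the packed row directly to the left of the empty rack, so that the row gives way sideways, and then push it fully home until you feel it bear on the back stop, held for a moment with about 10 N (6 to 16 N, never more). Never press on the other racks with more than 20 N, leave all five racks upright, straight and fully home, and do not disturb the bottles and the tape roll.

Things in the scene. Friction and masses are not known exactly. Their poses are not given: they have to be found in the camera images.
- loose_rack: Loose grey sample rack standing apart on the desk, five capped tubes fixed in it; 150 long (x), 22 wide (y) between flat upright flanks, body 50 high, caps reach 91. Origin: centre of underside; +x to its nose, z up. About 0.2 kg, varies.
- rack_nose (a point): Loose rack's rounded nose tip (6 wide, 50 high), at x = +75 of the rack, at half height z = 25. Over the last 16 mm the flanks taper 1 in 2 to it.
- rack_grip (a point): Middle of the loose rack's solid handle block, at x = -51, z = 62 of the rack; the block runs from x = -67 to -36, is 22 wide (y) and its top is at z = 78. Grip it across y from above.
- rack_end (a point): Middle of the loose rack's handle end: flat upright end face, 14 wide, 74 high, at x = -75, z = 45 of the rack; the flanks taper 1 in 2 to it over 8 mm.
- empty_rack: The one rack of the row with no tubes. Shape, size, origin and axes as loose_rack, nose towards the back stop. It is second, third or fourth in the row counted from the left (tray +y).
- rack_1: One of the row's three racks with tubes; shape, size, origin and axes as loose_rack, always the leftmost.
- rack_2: One of the row's three racks with tubes; shape, size, origin and axes as loose_rack.
- rack_3: One of the row's three racks with tubes; shape, size, origin and axes as loose_rack.
- tray: White bench tray, fixed. Origin: centre of underside; +x from the open front to the back stop, +y left, z up. Floor top z = 4, front edge x = -80; walls 46 high, inner faces y = +70 and -70. The four racks are packed against the firm left wall at pitch 22, so only those to the right can yield. A rack fully home has its origin at x = 0, z = 4 of the tray, handle end at x = -75.
- back_stop: Back stop of the tray: rigid bar 9 thick, 34 high. Its front face is at x = +75 of its own frame, whose origin lies in the middle of the tray on the floor's top; axes as the tray. A rack is home when its nose tip bears on it. Two packed racks leave a notch between their handle ends, 8 wide at the mouth, 8 deep.
- follower_face (a point): Middle of the face of the aluminium follower plate (146 x 44) at the right end of the row. It slides along the tray's y, cannot turn; a spring presses it on the row (+y) with about 4 N, 5 N when moved 22 mm. Travel 33.
- oil_dropper: Bystander: brown dropper bottle, 32 diameter, 74 high, loose. Origin: centre of its underside.
- control_vial: Bystander: small brown vial, 26 diameter, 60 high, loose. Origin: centre of its underside.
- tape_roll: Bystander: roll of label tape lying flat near the loose rack, 82 diameter, 18 high, loose. Origin: centre of its underside.

How it is judged:
On the way, in this order (a step that is already met when the one before it is completed fails the run):
1. the loose rack's nose is in the row directly left of the empty rack, at least 40 mm past the other racks' handle ends, and these have given way (x of loose_rack in the frame of tray between -0.11 and 0.01 m and y of loose_rack in the frame of empty_rack between 0.016 and 0.029 m and z of loose_rack in the frame of tray between -0.002 and 0.015 m), for 0.1 s.
2. the loose rack is pressed against the back stop with at least 6 N (contact force between loose_rack and back_stop above 6 N and y of loose_rack in the frame of empty_rack between 0.018 and 0.027 m), for 0.2 s.
At the end, for the whole second after the job is handed in: The formerly loose rack stands at rest in the tray directly left of the empty rack (18 to 27 mm between their centre lines), fully home within 3 mm, upright and straight within about 3 degrees; the four other racks stand in the tray too, home within 5 mm, upright and straight within about 3 degrees (x of loose_rack in the frame of tray between -0.003 and 0.003 m and z of loose_rack in the frame of tray between 0 and 0.008 m and y of loose_rack in the frame of empty_rack between 0.018 and 0.027 m and angle between the x axis of each of loose_rack, rack_1, rack_2, rack_3, empty_rack and the x axis of tray, either way round below 0.06 rad and angle between each of loose_rack, rack_1, rack_2, rack_3, empty_rack's own z axis and vertical below 0.06 rad and linear speed of loose_rack below 0.01 m/s and x of rack_1 in the frame of tray between -0.005 and 0.004 m and z of rack_1 in the frame of tray between 0 and 0.008 m and x of rack_2 in the frame of tray between -0.005 and 0.004 m and z of rack_2 in the frame of tray between 0 and 0.008 m and x of rack_3 in the frame of tray between -0.005 and 0.004 m and z of rack_3 in the frame of tray between 0 and 0.008 m and x of empty_rack in the frame of tray between -0.005 and 0.004 m and z of empty_rack in the frame of tray between 0 and 0.008 m); the robot touches nothing.
It fails at once if the back stop is pressed with more than 16 N (contact force between loose_rack and back_stop above 16 N).
It fails at once if the loose rack presses on a rack of the row with more than 20 N (contact force between loose_rack and rack_1 above 20 N or contact force between loose_rack and rack_2 above 20 N or contact force between loose_rack and rack_3 above 20 N or contact force between loose_rack and empty_rack above 20 N).
It fails at once if a rack tips more than about 14 degrees (angle between any of rack_1, rack_2, rack_3, empty_rack, loose_rack's own z axis and vertical above 0.25 rad).
It fails at once if a rack of the row is lifted more than 20 mm (z of any of rack_1, rack_2, rack_3, empty_rack in the frame of tray above 0.024 m).
It fails at once if a bystander (dropper bottle, small vial, tape roll) is shifted more than 20 mm (distance of any of oil_dropper, control_vial, tape_roll from where it was at the start of the episode above 0.02 m).
It also fails if it takes over 72 s, if anything falls off the work surface, if the arm or the gripper's body presses on something with over 40 N, if the wrist force passes 120 N, or if a joint passes its speed limit or range.

## Working session

There is one attempt and no reset: what is moved stays moved. The work goes in short steps, Python scripts to look and compute and a tool call to move; the robot and the scene stay as the last step left them, time stands still between calls to the robot, and variables do not carry over. Pictures are saved under pics/ and viewed, at most 10 in all, crops included, and the job is handed in when it is done.

Besides the shell and the picture viewer there is one more tool, called after "Request:" as name([rows], argument=value, ...), one row to a line, values as JSON. send_rows: Moves the arm, as the interface text tells. Its arguments: {"type":"object","properties":{"commands":{"type":"array","items":{"type":"array","items":{"type":"array","items":{"type":"number","minimum":-1,"maximum":1}}}},"grip_force":{"type":"number"}},"required":["commands"]}

```bash
mkdir -p pics; ls
cat > h.py <<'E'
import numpy as np,cv2
from plant import robot,camera
def world(c):
    K=c["intrinsics"];R=cv2.Rodrigues(np.array(c["rvec"],float))[0];t=np.array(c["tvec"],float).ravel()
    z=c["z_map"];v,u=np.mgrid[:z.shape[0],:z.shape[1]]
    P=np.stack([(u-K[0,2])/K[0,0]*z,(v-K[1,2])/K[1,1]*z,z],-1)
    return (P-t)@R
E
python3 - <<'E'
from h import *
s=robot.get_state();print(s,robot.grip_depth)
for n in("top","side"):
    c=camera(n);cv2.imwrite(f"pics/{n}0.png",c["img"]);np.savez(f"{n}0.npz",**c)
    R=cv2.Rodrigues(np.array(c["rvec"],float))[0];print(n,-R.T@np.ravel(c["tvec"]),R[2],c["intrinsics"])
E
```

```text
pics
{'time_s': 0.0, 'q': array([-1.29378356e+00,  1.16510338e-01,  1.44227421e+00, -1.54791340e-05,
        1.58401248e+00, -3.77994138e-02]), 'qvel': array([-1.08810008e-03, -3.39633374e-04, -1.11905442e-04,  2.39549781e-04,
        2.67893402e-05,  8.95241059e-04]), 'joint_torque': array([-2.90371418e-04, -7.31993508e+01, -6.32485986e+01,  2.13148189e-05,
        6.39874575e-03, -9.79431405e-06]), 'ee_pos': array([ 0.20893972, -0.64164277,  0.2305402 ]), 'tool_rot': array([ 9.87637055e-01,  1.56756771e-01, -7.95376624e-05, -5.96961520e-04]), 'contact_force': array([ 0.50166336,  0.49304948, -0.16598015]), 'torque': array([-0.01926421,  0.04472674, -0.01950874]), 'gripper_force': 0.0, 'opening': 0.08535472202390364} 0.0187
top [ 0.326298   -0.1754478   1.06185189] [ 0.16046367  0.01938662 -0.98685134] [[398.23984606   0.         274.08501436]
 [  0.         398.23984606 209.25866777]
 [  0.           0.           1.        ]]
side [ 0.374497   -1.06612371  0.67438226] [ 0.12166993  0.82341465 -0.5542425 ] [[384.0492731    0.         283.59726667]
 [  0.         384.0492731  206.58342403]
 [  0.           0.           1.        ]]
```

View pics/top0.png

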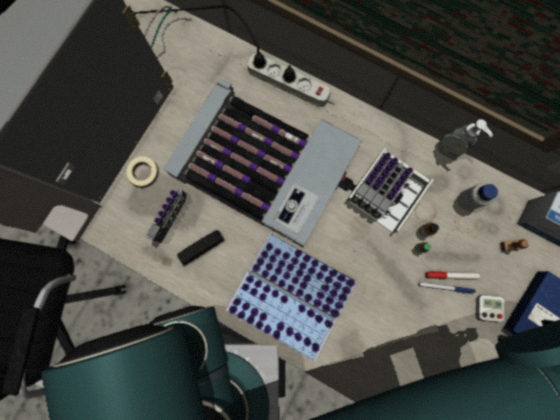

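View pics/side0.png

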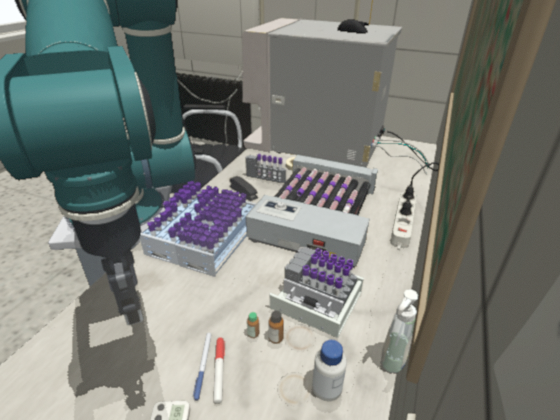

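The top view shows the loose rack at about (167,217), tape at (142,171), tray at (390,190) and bottles at (430,230) and (425,247). The side view agrees. Next I'll zoom and measure heights.

Run:
```python
from h import *
c=dict(np.load("top0.npz"));W=world(c);im=c["img"]
a=cv2.resize(im[140:250,335:445],(550,550),interpolation=cv2.INTER_CUBIC)
b=cv2.resize(im[150:260,120:200],None,fx=5,fy=5,interpolation=cv2.INTER_CUBIC)[:, :250+0] if 0 else cv2.resize(im[180:250,140:190],(250,350),interpolation=cv2.INTER_CUBIC)
o=np.zeros((550,800,3),np.uint8);o[:,:550]=a;o[:350,550:]=b
cv2.imwrite("pics/z0.png",cv2.convertScaleAbs(o,alpha=1.8))
for n,(u,v) in dict(loose=(167,217),handle=(155,235),tape=(142,171),desk=(330,150),desk2=(205,215),tray=(390,190),b1=(430,229),b2=(425,247),front=(350,205),back=(430,180)).items(): print(n,W[v,u].round(3))
# loose: tall pixels
for nm,(u0,u1,v0,v1) in dict(loose=(140,195,183,250)).items():
    P=W[v0:v1,u0:u1].reshape(-1,3);
    for lo,hi in((.03,.055),(.065,.082),(.084,.1)):
        m=(P[:,2]>lo)&(P[:,2]<hi);Q=P[m][:,:2].astype(np.float32)
        if m.sum()>8: print(lo,m.sum(),cv2.minAreaRect(Q),Q.mean(0))
```

```text
loose [0.474 0.12  0.055]
handle [0.425 0.142 0.078]
tape [0.61  0.209 0.003]
desk [ 0.634 -0.299  0.09 ]
desk2 [ 0.486  0.033 -0.002]
tray [ 0.536 -0.454  0.055]
b1 [ 0.433 -0.543  0.068]
b2 [ 0.389 -0.531  0.059]
front [ 0.507 -0.359  0.002]
back [ 0.565 -0.565  0.036]
0.03 317 ((0.4780052900314331, 0.10381399095058441), (0.176055446267128, 0.10049371421337128), 1.8241833448410034) [0.47668087 0.10495169]
0.065 202 ((0.4747324585914612, 0.1246969997882843), (0.02322944439947605, 0.1329185962677002), 61.590431213378906) [0.44852135 0.13720892]
0.084 161 ((0.49497300386428833, 0.11468636244535446), (0.01554409321397543, 0.09281666576862335), 61.496002197265625) [0.49548864 0.11459196]
```

View pics/z0.png

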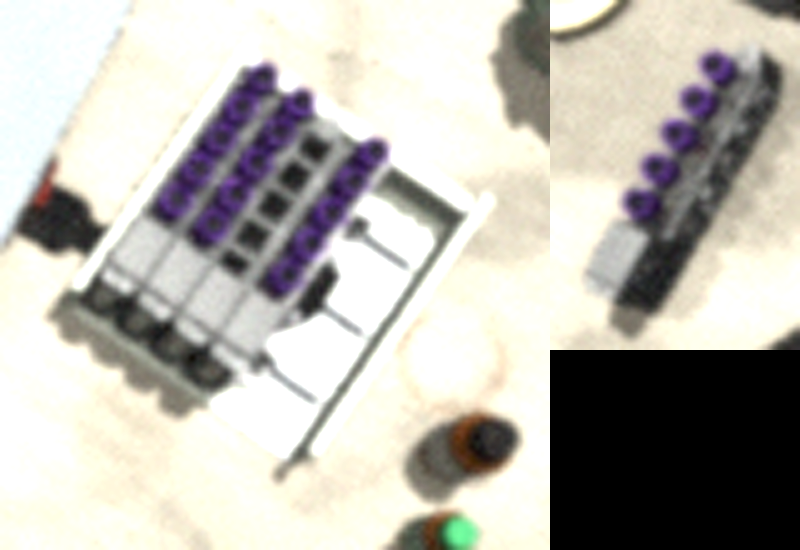

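Crop: the empty rack is third from the left, so the slot is between the 2nd and 3rd racks. The open front faces lower left, and the loose rack's nose points to the upper right.

```bash
cat >> h.py <<'E'
def caps(c,W):
    hsv=cv2.cvtColor(c["img"],cv2.COLOR_BGR2HSV)
    return (hsv[...,0]>115)&(hsv[...,0]<155)&(hsv[...,1]>70)
def box(Q):
    r=cv2.minAreaRect(Q.astype(np.float32));p=cv2.boxPoints(r);e=max((p[1]-p[0],p[2]-p[1]),key=np.linalg.norm)
    return np.round(r[0],4),np.round(r[1],4),round(float(np.degrees(np.arctan2(e[1],e[0]))),2)
E
python3 - <<'E'
from h import *
c=dict(np.load("top0.npz"));W=world(c);im=c["img"];pu=caps(c,W);pud=cv2.dilate(pu.astype(np.uint8),np.ones((3,3)))>0
def reg(u0,u1,v0,v1):
    m=np.zeros(pu.shape,bool);m[v0:v1,u0:u1]=1;return m
L=reg(140,195,183,250);T=reg(340,440,140,240)
for n,R,lo,hi in(("loose",L,.066,.084),("row",T,.072,.09)):
    m=R&~pud&(W[...,2]>lo)&(W[...,2]<hi);
    k,lab,st,_=cv2.connectedComponentsWithStats(m.astype(np.uint8));
    for i in range(1,k):
        if st[i,4]>20: Q=W[lab==i];print(n,"handle",st[i],Q.mean(0).round(4),box(Q[:,:2]))
    m=R&pu&(W[...,2]>.08);
    k,lab,st,_=cv2.connectedComponentsWithStats(m.astype(np.uint8))
    for i in range(1,k):
        if st[i,4]>20: Q=W[lab==i];print(n,"caps",st[i],Q.mean(0).round(4),box(Q[:,:2]))
P=W[155:190,125:160].reshape(-1,3);P=P[P[:,2]>.012];print("tape",box(P[:,:2]))
E
```

```text
loose handle [147 224  15  17 149] [0.4338 0.1463 0.076 ] (array([0.4332, 0.1471]), array([0.0232, 0.0386]), -28.41)
loose caps [171 191   6   6  27] [0.5285 0.096  0.0877] (array([0.5292, 0.0966]), array([0.0139, 0.0105]), 46.06)
loose caps [167 197   7   7  31] [0.5115 0.105  0.0872] (array([0.5125, 0.1054]), array([0.0137, 0.0126]), 32.42)
loose caps [163 204   7   7  34] [0.4949 0.1139 0.0875] (array([0.4944, 0.1141]), array([0.014 , 0.0133]), 62.42)
loose caps [159 211   7   7  30] [0.4773 0.1234 0.0883] (array([0.4782, 0.1241]), array([0.014 , 0.0133]), 52.0)
loose caps [155 218   7   6  29] [0.4604 0.1321 0.0868] (array([0.461 , 0.1332]), array([0.0136, 0.0131]), 61.17)
row handle [340 140  22  30 251] [ 0.631  -0.3454  0.0882] (array([ 0.6219, -0.3519]), array([0.0558, 0.0774]), -2.18)
row handle [340 171   7  10  33] [ 0.5704 -0.3303  0.0806] (array([ 0.5707, -0.331 ]), array([0.0176, 0.0236]), -1.22)
row handle [356 183  36  32 549] [ 0.5096 -0.4037  0.0808] (array([ 0.5098, -0.4036]), array([0.088 , 0.0401]), 53.05)
row handle [431 224   8   8  47] [ 0.4359 -0.5526  0.0743] (array([ 0.4357, -0.5521]), array([0.0188, 0.0179]), 88.02)
row caps [367 154  23  30 161] [ 0.583  -0.4156  0.0909] (array([ 0.585 , -0.4176]), array([0.0138, 0.0909]), -37.16)
row caps [374 159  23  30 166] [ 0.5709 -0.434   0.0909] (array([ 0.5714, -0.4346]), array([0.0138, 0.0891]), -36.77)
row caps [389 168  23  31 151] [ 0.5449 -0.4682  0.0903] (array([ 0.5459, -0.4691]), array([0.0123, 0.0884]), -36.39)
tape (array([0.4699, 0.048 ]), array([0.5252, 0.0801]), 48.61)
```

Run:
```python
from h import *
c=camera("wrist");print(np.round(c["hand_eye"],4),c["intrinsics"])
```

```text
[[-9.000e-04 -9.565e-01 -2.917e-01  7.430e-02]
 [ 1.000e+00 -1.100e-03  7.000e-04 -1.100e-03]
 [-1.000e-03 -2.917e-01  9.565e-01 -1.435e-01]
 [ 0.000e+00  0.000e+00  0.000e+00  1.000e+00]] [[346.23102941   0.         282.95199377]
 [  0.         346.23102941 215.32696211]
 [  0.           0.           1.        ]]
```

Request:
send_rows([
  [[0,0,0,0,0,0.1032,1],[0,0,0,0,0,0.1032,1],[0,0,0,0,0,0.1032,1],[0,0,0,0,0,0.1032,1],[0,0,0,0,0,0.1032,1]],
])

```text
time_s: 0.78
ee_pos: [0.209, -0.6417, 0.231]
tool_rot: [0.969, -0.248, -0.0, -0.0]
contact_force: [0.7, 0.3, -0.5]
opening: 0.086
gripper_force: 0.0
```

Request:
send_rows([
  [[-0.0133,-0.0587,0,0,0,0,1],[-0.0133,-0.0587,0,0,0,0,1],[-0.0133,-0.0587,0,0,0,0,1],[-0.0133,-0.0587,0,0,0,0,1],[-0.0133,-0.0587,0,0,0,0,1],[-0.0133,-0.0587,0,0,0,0,1],[-0.0133,-0.0587,0,0,0,0,1],[-0.0133,-0.0587,0,0,0,0,1],[-0.0133,-0.0587,0,0,0,0,1],[-0.0133,-0.0587,0,0,0,0,1],[-0.0133,-0.0587,0,0,0,0,1],[-0.0133,-0.0587,0,0,0,0,1]],
])

```text
time_s: 2.28
ee_pos: [0.4036, 0.0558, 0.2315]
tool_rot: [0.969, -0.245, 0.0, -0.0]
contact_force: [1.0, -1.4, -0.4]
opening: 0.0856
gripper_force: 0.0
```

Request:
send_rows([
  [[-0.01,-0.048,0.015,0,0,0,1],[-0.01,-0.047,0.015,0,0,0,1],[0,0,0,0,0,0,1],[0,0,0,0,0,0,1]],
])

```text
time_s: 2.78
ee_pos: [0.4311, 0.1466, 0.2013]
tool_rot: [0.97, -0.245, -0.0, 0.0]
contact_force: [0.6, 0.1, 0.6]
opening: 0.0853
gripper_force: 0.0
```

```bash
cat >> h.py <<'E'
from scipy.spatial.transform import Rotation as Ro
def wrist(name):
    s=robot.get_state();c=camera("wrist");cv2.imwrite(f"pics/{name}.png",c["img"])
    K=c["intrinsics"];z=c["z_map"];v,u=np.mgrid[:z.shape[0],:z.shape[1]]
    P=np.stack([(u-K[0,2])/K[0,0]*z,(v-K[1,2])/K[1,1]*z,z],-1)
    H=c["hand_eye"];T=P@H[:3,:3].T+H[:3,3]
    R=Ro.from_quat(s["tool_rot"]).as_matrix()
    print("pos",s["ee_pos"].round(4),"yaw",np.degrees(np.arctan2(R[1,0],R[0,0])).round(2),"F",s["contact_force"].round(1),"t",s["time_s"])
    return s,c,T,T@R.T+s["ee_pos"],R
E
python3 - <<'E'
from h import *
s,c,T,W,R=wrist("w1");np.savez("w1.npz",W=W,T=T,img=c["img"])
pu=cv2.dilate(caps(c,W).astype(np.uint8),np.ones((5,5)))>0
z=W[...,2];m=(c["z_map"]>0)&~pu&(z>.07)&(z<.084)
k,lab,st,_=cv2.connectedComponentsWithStats(m.astype(np.uint8))
for i in range(1,k):
    if st[i,4]>400: print(st[i],W[lab==i].mean(0).round(4),"world",box(W[lab==i][:,:2]),"tool",box(T[lab==i][:,:2]))
k,lab,st,_=cv2.connectedComponentsWithStats((caps(c,W)&(z>.084)&(z<.1)).astype(np.uint8))
for i in range(1,k):
    if st[i,4]>100: print("cap",W[lab==i].mean(0).round(4))
E
```

```text
pos [0.4311 0.1466 0.2013] yaw -28.37 F [0.6 0.1 0.6] t 2.775
[   2    0   60  255 3290] [0.5753 0.2833 0.0772] world (array([0.5701, 0.2906]), array([0.0147, 0.1861]), -28.53) tool (array([ 0.0539, -0.1928]), array([0.1861, 0.0147]), 0.16)
[ 263  180   28   48 1203] [0.4354 0.1503 0.0781] world (array([0.4343, 0.1512]), array([0.0214, 0.039 ]), -28.23) tool (array([ 0.0006, -0.0056]), array([0.0214, 0.039 ]), -0.14)
cap [0.5294 0.0995 0.0904]
cap [0.5125 0.1086 0.0904]
cap [0.4955 0.1179 0.0904]
cap [0.4785 0.1269 0.0902]
cap [0.4618 0.136  0.0901]
```

View pics/w1.png

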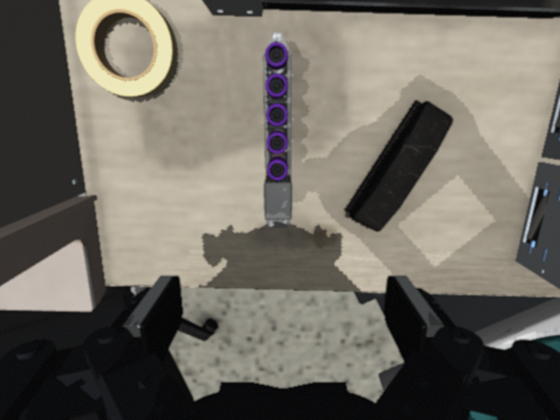

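The wrist view shows the handle at (277,200) under the tool, caps in line above it, and tape at (125,45) clear. I'll descend and grip.

Request:
send_rows([
  [[0.001,-0.0056,0.05,0,0,0,1],[0,0,0.05,0,0,0,1],[0,0,0.045,0,0,0,1],[0,0,0.013,0,0,0,1],[0,0,0,0,0,0,0.6],[0,0,0,0,0,0,0.2],[0,0,0,0,0,0,0],[0,0,0,0,0,0,0],[0,0,0,0,0,0,0],[0,0,0,0,0,0,0]],
], grip_force=80)

```text
time_s: 4.08
ee_pos: [0.4354, 0.1514, 0.0445]
tool_rot: [0.969, -0.245, 0.001, -0.0]
contact_force: [-1.0, -1.0, 6.4]
opening: 0.021
gripper_force: 78.5
```

Request:
send_rows([
  [[0,0,-0.02,0,0,0,0],[0,0,-0.05,0,0,0,0],[0,0,-0.05,0,0,0,0],[0,0,-0.04,0,0,0,0],[0,0,0,0,0,0,0],[0,0,0,0,0,0,0]],
])

```text
time_s: 4.82
ee_pos: [0.4345, 0.1512, 0.2024]
tool_rot: [0.969, -0.245, -0.0, 0.0]
contact_force: [0.5, -0.4, -2.2]
opening: 0.0209
gripper_force: 79.0
```

```bash
cat >> h.py <<'E'
def loosecaps(c,T,n=5):
    t=T[...,2];k,lab,st,_=cv2.connectedComponentsWithStats((caps(c,T)&(abs(T[...,1])<.03)).astype(np.uint8))
    return np.array([np.r_[np.median(T[lab==i],0)] for i in range(1,k) if st[i,4]>100])
E
python3 - <<'E'
from h import *
s,c,T,W,R=wrist("w2")
q=loosecaps(c,T);print(q.round(4));print("yaw off deg",np.degrees(np.polyfit(q[:,0],q[:,1],1)[0]),"pitch deg",np.degrees(np.polyfit(q[:,0],q[:,2],1)[0]),"off",q.mean(0))
t=T[...,2]
E
```

```text
pos [0.4345 0.1512 0.2024] yaw -28.4 F [ 0.5 -0.4 -2.2] t 4.825
[[ 0.0915 -0.0002 -0.046 ]
 [ 0.0694 -0.0004 -0.0467]
 [ 0.0375 -0.0007 -0.0459]]
yaw off deg 0.5466587133101416 pitch deg -0.17867029877530644 off [ 0.06612238 -0.00045293 -0.0462027 ]
```

Request:
send_rows([
  [[0,0,-0.03,0,0,0.0955,0],[0.0272,0.0476,-0.006,0,0,0,0],[0.0272,0.0476,-0.006,0,0,0,0],[0.0272,0.0476,-0.006,0,0,0,0],[0.0272,0.0476,-0.006,0,0,0,0],[0.0272,0.0476,-0.006,0,0,0,0],[0.0272,0.0476,-0.006,0,0,0,0],[0.0272,0.0476,-0.006,0,0,0,0],[0.0272,0.0476,-0.006,0,0,0,0],[0.0272,0.0476,-0.006,0,0,0,0],[0.0272,0.0476,-0.006,0,0,0,0],[0.0272,0.0476,-0.006,0,0,0,0]],
])

```text
time_s: 6.38
ee_pos: [0.3579, -0.4487, 0.2977]
tool_rot: [0.948, -0.317, -0.001, -0.001]
contact_force: [1.1, -0.1, -2.5]
opening: 0.0209
gripper_force: 79.0
```

Request:
send_rows([
  [[0,0,0,0,0,0,0],[0,0,0,0,0,0,0]],
])

```text
time_s: 6.62
ee_pos: [0.3585, -0.4467, 0.2978]
tool_rot: [0.948, -0.317, -0.001, -0.001]
contact_force: [-0.2, 0.6, -2.4]
opening: 0.021
gripper_force: 79.4
```

Run:
```python
from h import *
s,c,T,W,R=wrist("w3");np.savez("w3.npz",W=W,T=T,img=c["img"],R=R,p=s["ee_pos"])
z=W[...,2];pu=cv2.dilate(caps(c,W).astype(np.uint8),np.ones((3,3)))>0
m=(c["z_map"]>0)&~pu&(z>.074)&(z<.09)
k,lab,st,_=cv2.connectedComponentsWithStats(m.astype(np.uint8))
for i in range(1,k):
    if st[i,4]>150: print("hnd",st[i],W[lab==i].mean(0).round(4),box(W[lab==i][:,:2]),"tool",box(T[lab==i][:,:2]))
k,lab,st,_=cv2.connectedComponentsWithStats((caps(c,W)&(z<.12)).astype(np.uint8))
for i in range(1,k):
    if st[i,4]>100: print("cap",st[i],W[lab==i].mean(0).round(4),box(W[lab==i][:,:2]))
```

```text
pos [ 0.3585 -0.4467  0.2978] yaw -37.02 F [-0.2  0.6 -2.4] t 6.625
hnd [   0    0  115  286 5235] [ 0.4986 -0.2669  0.0853] (array([ 0.5421, -0.2483]), array([0.1207, 0.2801]), -31.82) tool (array([ 0.0276, -0.2688]), array([0.1207, 0.2801]), -5.21)
hnd [315  42  17  24 274] [ 0.435  -0.5522  0.0752] (array([ 0.4347, -0.553 ]), array([0.0154, 0.0207]), -45.11) tool (array([0.1253, 0.0392]), array([0.0207, 0.0154]), 8.09)
hnd [ 106   66   95   43 3786] [ 0.5106 -0.403   0.0819] (array([ 0.5105, -0.4019]), array([0.0885, 0.0387]), 52.92) tool (array([ 0.0948, -0.1272]), array([0.0387, 0.0885]), -89.94)
cap [ 93   0  50  17 552] [ 0.5756 -0.4269  0.0889] (array([ 0.5844, -0.4275]), array([0.0408, 0.0264]), 55.79)
cap [167   0  27  62 855] [ 0.5293 -0.4579  0.0871] (array([ 0.5404, -0.4509]), array([0.0392, 0.0603]), -36.66)
cap [ 97  16  49  24 698] [ 0.5627 -0.4162  0.0888] (array([ 0.5696, -0.4164]), array([0.0419, 0.0265]), 52.68)
cap [100  41  48  22 629] [ 0.547  -0.4046  0.0893] (array([ 0.5524, -0.4045]), array([0.0406, 0.0233]), 52.01)
cap [  44  274  177   99 7013] [ 0.3497 -0.2093  0.0989] (array([ 0.3452, -0.217 ]), array([0.2222, 0.076 ]), 75.69)
cap [247 356   7  19 113] [ 0.2096 -0.2841  0.0993] (array([ 0.187 , -0.2662]), array([0.0072, 0.0724]), -38.94)
cap [161 399  22  21 149] [ 0.2096 -0.1576  0.0924] (array([ 0.2071, -0.1522]), array([0.0084, 0.042 ]), -76.79)
```

View pics/w3.png

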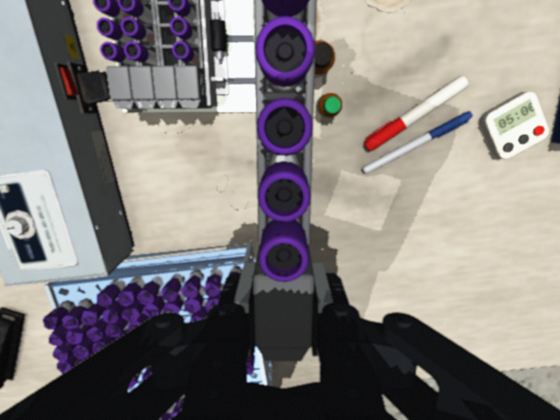

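Wrist view: the row's handles are at u 107–202, v 67–107, with the held rack down the middle. The blue box at lower left is near the approach, so I'll check clearance.

Run:
```python
from h import *
d=np.load("w3.npz");W,T=d["W"],d["T"];top=dict(np.load("top0.npz"));Wt=world(top)
R,p=d["R"],d["p"];Tt=(Wt-p)@R
for n,w,t in(("wrist",W,T),("top",Wt,Tt)):
    h=(w[...,2]>.03)&(w[...,2]<.15)
    for lo,hi in((-.2,-.17),(-.17,-.14),(-.14,-.11),(-.11,-.08),(-.08,-.05)):
        m=h&(t[...,1]>lo)&(t[...,1]<hi)&(t[...,0]<.05)&(t[...,0]>-.3)
        q=t[m];w_=w[m]
        if len(q)>5: print(n,lo,hi,"max x",np.percentile(q[:,0],[90,98]).round(3),"z",w_[:,2].max().round(3),len(q))
```

```text
wrist -0.2 -0.17 max x [-0.096 -0.087] z 0.106 2312
wrist -0.17 -0.14 max x [-0.111 -0.109] z 0.106 1665
wrist -0.14 -0.11 max x [-0.107 -0.105] z 0.107 1360
wrist -0.11 -0.08 max x [-0.104 -0.102] z 0.107 1499
wrist -0.08 -0.05 max x [-0.099 -0.098] z 0.106 811
top -0.2 -0.17 max x [-0.13  -0.112] z 0.108 957
top -0.17 -0.14 max x [-0.13  -0.115] z 0.107 945
top -0.14 -0.11 max x [-0.125 -0.11 ] z 0.108 947
top -0.11 -0.08 max x [-0.121 -0.106] z 0.108 1021
top -0.08 -0.05 max x [-0.118 -0.102] z 0.108 1072
```

Request:
send_rows([
  [[-0.0235,-0.042,0,0,0,0,0],[-0.024,-0.042,0,0,0,0,0],[-0.024,-0.042,0,0,0,0,0],[0,0,0,0,0,0,0],[0,0,0.05,0,0,0,0],[0,0,0.05,0,0,0,0],[0,0,0.05,0,0,0,0],[0,0,0.05,0,0,0,0],[0,0,0.037,0,0,0,0],[0,0,0.01,0,0,0,0],[0,0,0,0,0,0,0],[0,0,0,0,0,0,0]],
])

```text
time_s: 8.18
ee_pos: [0.3781, -0.3039, 0.0541]
tool_rot: [0.948, -0.317, 0.001, 0.0]
contact_force: [0.5, 0.5, -2.3]
opening: 0.0213
gripper_force: 79.5
```

```bash
cat >> h.py <<'E'
def split(c,W):
    "caps by connected comps of a top/side view, world means"
    z=W[...,2];k,lab,st,_=cv2.connectedComponentsWithStats((caps(c,W)&(z>.085)&(z<.102)&(W[...,1]<-.3)).astype(np.uint8))
    return [(st[i],W[lab==i].mean(0)) for i in range(1,k) if st[i,4]>15]
E
python3 - <<'E'
from h import *
s,c,T,Ww,R=wrist("w4")
o=[]
for n in("top","side"):
    c=camera(n);W=world(c);np.savez(n+"1.npz",**c)
    for st,q in split(c,W): print(n,st,((q-s["ee_pos"])@R).round(4))
    P=cv2.resize(c["img"][130:250,320:450] if n=="top" else c["img"][210:330,250:380],(400,370),interpolation=cv2.INTER_CUBIC);o.append(P)
cv2.imwrite("pics/z1.png",cv2.convertScaleAbs(np.hstack(o),alpha=1.6))
E
```

```text
pos [ 0.3781 -0.3039  0.0541] yaw -36.99 F [ 0.5  0.5 -2.3] t 8.175
top [367 153  22  31 145] [ 0.231  -0.0339 -0.037 ]
top [374 159  23  30 148] [ 0.2305 -0.0119 -0.037 ]
top [389 168  23  31 128] [ 0.2326  0.0311 -0.0367]
top [339 275   7   6  19] [-0.042   0.0466 -0.0443]
top [336 283   6   6  16] [-0.0627  0.0501 -0.0456]
top [339 293   6   6  21] [-0.0775  0.0703 -0.0447]
side [177 232  46  17 322] [-0.0648  0.0672 -0.0412]
side [248 233  19  14 133] [ 0.0523  0.003  -0.0398]
side [268 241  14  11  88] [ 0.1021  0.0035 -0.0407]
side [311 248  11  13  80] [ 0.1988 -0.0209 -0.0367]
side [319 251  10  13  84] [ 0.2176 -0.0206 -0.0373]
side [327 254  10  13  80] [ 0.2373 -0.0198 -0.0371]
side [335 257  10  13  83] [ 0.2567 -0.0202 -0.0371]
side [343 259  10  14  89] [ 0.2761 -0.0205 -0.0369]
side [303 265   7   8  44] [ 0.1989  0.0334 -0.037 ]
side [310 268   8   8  47] [ 0.218   0.0337 -0.0367]
side [318 271   8   9  49] [ 0.2374  0.034  -0.0367]
side [327 274   7   9  48] [ 0.2572  0.0336 -0.0366]
side [335 277   8   9  45] [ 0.2766  0.0337 -0.037 ]
```

View pics/z1.png

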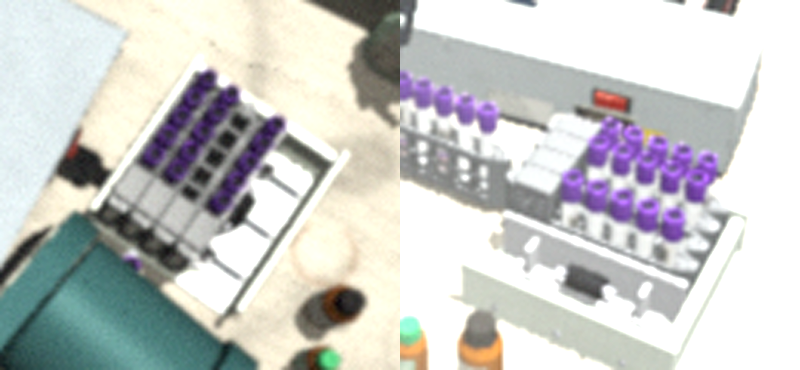

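Run:
```python
from h import *
s=robot.get_state();R=Ro.from_quat(s["tool_rot"]).as_matrix();p=s["ee_pos"]
for n in("top","side"):
    c=dict(np.load(n+"1.npz"));W=world(c);T=(W-p)@R;pu=caps(c,W)
    for nm,xr,yr in(("held",(.03,.16),(-.02,.02)),("r1",(.18,.3),(-.045,-.023)),("r2",(.18,.3),(-.022,.0)),("r3",(.18,.3),(.02,.045))):
        m=pu&(T[...,0]>xr[0])&(T[...,0]<xr[1])&(T[...,1]>yr[0])&(T[...,1]<yr[1])&(T[...,2]<-.02)
        if m.sum()<8: print(n,nm,m.sum());continue
        zt=np.percentile(T[m][:,2],3); q=T[m&(T[...,2]<zt+.003)]
        print(n,nm,len(q),"top",zt.round(4),"y lo/med/hi",np.percentile(q[:,1],[3,50,97]).round(4),"x",q[:,0].min().round(3),q[:,0].max().round(3),"slope",np.polyfit(q[:,0],q[:,1],1)[0].round(4))
```

```text
top held 6 top -0.0468 y lo/med/hi [-0.0043  0.0042  0.0073] x 0.111 0.115 slope -0.2928
top r1 45 top -0.0424 y lo/med/hi [-0.0402 -0.0355 -0.0285] x 0.189 0.278 slope -0.0127
top r2 48 top -0.0422 y lo/med/hi [-0.0177 -0.0129 -0.0059] x 0.189 0.274 slope -0.0053
top r3 33 top -0.0426 y lo/med/hi [0.0255 0.0285 0.0353] x 0.191 0.273 slope 0.0017
side held 52 top -0.0471 y lo/med/hi [-0.0052  0.0045  0.009 ] x 0.033 0.117 slope -0.0193
side r1 73 top -0.042 y lo/med/hi [-0.0403 -0.0311 -0.0252] x 0.192 0.283 slope 0.0076
side r2 94 top -0.0418 y lo/med/hi [-0.0188 -0.0121 -0.0043] x 0.192 0.282 slope 0.0009
side r3 99 top -0.0416 y lo/med/hi [0.0254 0.0341 0.04  ] x 0.193 0.282 slope 0.0207
```

Side and top views disagree with the wrist estimate by about 2 mm. I'll raise straight up for a symmetric wrist look at the row.

Request:
send_rows([
  [[0,0,-0.05,0,0,0,0],[0,0,-0.06,0,0,0,0],[0,0,-0.06,0,0,0,0],[0,0,-0.06,0,0,0,0],[0,0,-0.03,0,0,0,0],[0,0,0,0,0,0,0],[0,0,0,0,0,0,0]],
])

```text
time_s: 9.2
ee_pos: [0.3772, -0.3032, 0.3112]
tool_rot: [0.948, -0.317, -0.0, -0.0]
contact_force: [-0.3, 1.1, -3.7]
opening: 0.0208
gripper_force: 79.8
```

Run:
```python
from h import *
s,c,T,W,R=wrist("w5");np.savez("w5.npz",W=W,T=T,img=c["img"])
z=W[...,2];pu=cv2.dilate(caps(c,W).astype(np.uint8),np.ones((3,3)))>0
m=(z>.074)&(z<.09)&(abs(T[...,1])<.06)&(T[...,0]>.12);q=T[m]
print("z",np.median(z[m]),"x",np.percentile(q[:,0],[1,99]),"edges y",np.percentile(q[:,1],[0.5,1,99,99.5]).round(4),q[:,1].min(),q[:,1].max())
for v in range(0,60,6):
    r=T[v][m[v]]
    if len(r)>10: print(v,r[:,1].min().round(4),r[:,1].max().round(4),r[:,0].mean().round(3))
h=(T[...,2]<-.03)&(abs(T[...,1])<.03)&caps(c,T)
for v in range(0,300,20):
    r=T[v][h[v]]
    if len(r)>5: print("heldcap",v,r[:,1].min().round(4),r[:,1].max().round(4),r[:,0].mean().round(3),r[:,2].mean().round(3))
cv2.imwrite("pics/z2.png",cv2.convertScaleAbs(cv2.resize(c["img"][:120,160:410],None,fx=3,fy=3),alpha=1.5))
```

```text
pos [ 0.3772 -0.3032  0.3112] yaw -37.0 F [-0.3  1.1 -3.7] t 9.2
z 0.08250005131295454 x [0.14640857 0.17291055] edges y [-0.0451 -0.0449  0.0417  0.0418] -0.04540614407505068 0.04215133202765753
0 -0.0445 0.0414 0.173
6 -0.0447 0.0416 0.168
12 -0.0449 0.0417 0.163
18 -0.0452 0.0418 0.158
24 -0.0449 0.0416 0.153
30 -0.0421 0.0389 0.148
heldcap 0 -0.0065 0.0062 0.101 -0.041
heldcap 20 -0.0039 0.0033 0.095 -0.047
heldcap 40 -0.0074 0.0071 0.091 -0.046
heldcap 60 -0.0073 0.0069 0.086 -0.046
heldcap 80 -0.0047 0.0046 0.081 -0.044
heldcap 100 -0.0036 0.0024 0.076 -0.047
heldcap 120 -0.0077 0.0066 0.071 -0.046
heldcap 140 -0.0068 0.0063 0.065 -0.046
heldcap 180 -0.0071 0.0065 0.054 -0.045
heldcap 200 -0.0078 0.007 0.048 -0.046
heldcap 220 -0.0033 0.0023 0.044 -0.052
heldcap 240 -0.0078 0.0066 0.037 -0.05
heldcap 260 -0.0082 0.0067 0.032 -0.051
heldcap 280 -0.0031 0.0021 0.023 -0.047
```

View pics/z2.png

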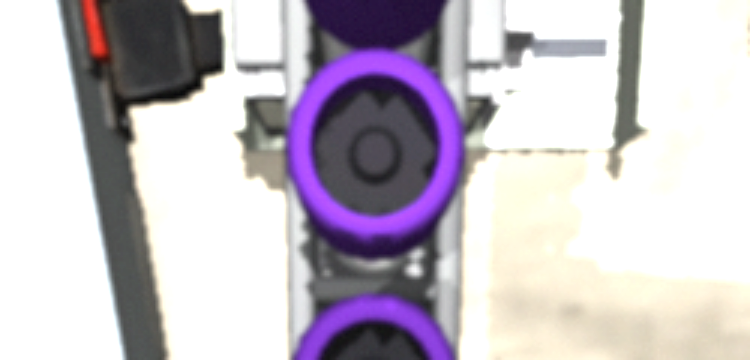

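Symmetric view: the row edges bracket the held rack, which sits about 1.7 mm right of the notch and is yawed 0.45°. I'll correct the yaw, then descend.

Request:
send_rows([
  [[0,0,0.05,0,0,-0.0045,0],[0,0,0.06,0,0,0,0],[0,0,0.06,0,0,0,0],[0,0,0.06,0,0,0,0],[0,0,0.026,0,0,0,0],[0,0,0.004,0,0,0,0],[0,0,0,0,0,0,0],[0,0,0,0,0,0,0],[0,0,0,0,0,0,0]],
])

```text
time_s: 10.38
ee_pos: [0.3778, -0.3037, 0.0533]
tool_rot: [0.949, -0.314, 0.001, 0.0]
contact_force: [-0.2, -0.8, -2.6]
opening: 0.0213
gripper_force: 79.5
```

Request:
send_rows([
  [[0,0,0.003,0,0,0,0],[0.005,0,0,0,0,0,0],[0.004,0,0,0,0,0,0],[0.003,0,0,0,0,0,0],[0,0,0,0,0,0,0],[0,0,0,0,0,0,0]],
])

```text
time_s: 11.12
ee_pos: [0.387, -0.3105, 0.0492]
tool_rot: [0.949, -0.314, -0.0, -0.0]
contact_force: [-0.1, -0.2, -2.0]
opening: 0.021
gripper_force: 79.5
```

```bash
cat > st.py <<'E'
from h import *
s=robot.get_state();R=Ro.from_quat(s["tool_rot"]).as_matrix()
q=R.T@(s["ee_pos"]-np.array([.3778,-.3037,.0533]));print("t",s["time_s"],"tool disp mm",(q*1e3).round(2),"F tool",(R.T@s["contact_force"]).round(2),"M",(R.T@s["torque"]).round(2),"z",s["ee_pos"][2].round(4))
E
python3 st.py
```

```text
t 11.125 tool disp mm [11.41 -0.04  4.06] F tool [0.07 0.23 2.03] M [ 0.06 -0.15 -0.  ] z 0.0492
```

Request:
send_rows([
  [[0,0,-0.0015,0,0,0,0],[0.002,0,0,0,0,0,0],[0.002,0,0,0,0,0,0],[0.001,0.0005,0,0,0,0,0],[0,0,0,0,0,0,0]],
])

```text
time_s: 11.75
ee_pos: [0.3908, -0.3139, 0.0507]
tool_rot: [0.949, -0.314, -0.0, -0.0]
contact_force: [-0.1, 1.1, -2.3]
opening: 0.0208
gripper_force: 79.7
```

```bash
python3 st.py
```

```text
t 11.75 tool disp mm [16.49  0.47  2.57] F tool [-0.7  -0.83  2.35] M [ 0.02 -0.11 -0.01] z 0.0507
```

Request:
send_rows([
  [[0.001,0.0005,0,0,0,0,0],[0.001,0.0005,0,0,0,0,0],[0.001,0.0005,0,0,0,0,0],[0,0,0,0,0,0,0]],
])

```text
time_s: 12.25
ee_pos: [0.3922, -0.3165, 0.0506]
tool_rot: [0.95, -0.314, -0.0, -0.0]
contact_force: [1.0, 4.3, -2.4]
opening: 0.0209
gripper_force: 79.7
```

```bash
python3 st.py
```

```text
t 12.25 tool disp mm [19.21  1.66  2.72] F tool [-1.79 -4.03  2.43] M [ 0.82 -0.56 -0.54] z 0.0506
```

Request:
send_rows([
  [[0.001,0.0005,0,0,0,0,0],[0.001,0.0005,0,0,0,0,0],[0.001,0.0005,0,0,0,0,0],[0.001,0.0005,0,0,0,0,0],[0,0,0,0,0,0,0]],
])

```text
time_s: 12.88
ee_pos: [0.3942, -0.3203, 0.0505]
tool_rot: [0.95, -0.314, -0.0, -0.001]
contact_force: [0.9, 5.1, -3.8]
opening: 0.0208
gripper_force: 79.6
```

```bash
python3 st.py
```

```text
t 12.875 tool disp mm [23.07  3.61  2.81] F tool [-2.3  -4.69  3.82] M [ 0.87 -0.76 -0.59] z 0.0505
```

Request:
send_rows([
  [[0.001,0.0005,0,0,0,0,0],[0.001,0.0005,0,0,0,0,0],[0.001,0.0005,0,0,0,0,0],[0.001,0.0005,0,0,0,0,0],[0.001,0.0005,0,0,0,0,0],[0.001,0.0005,0,0,0,0,0],[0,0,0,0,0,0,0]],
])

```text
time_s: 13.75
ee_pos: [0.3972, -0.3263, 0.0504]
tool_rot: [0.95, -0.314, -0.0, -0.001]
contact_force: [0.7, 6.4, -3.9]
opening: 0.0208
gripper_force: 79.9
```

```bash
python3 st.py
```

```text
t 13.75 tool disp mm [29.07  6.58  2.82] F tool [-3.24 -5.56  3.88] M [ 0.93 -0.75 -0.56] z 0.0504
```

Request:
send_rows([
  [[0.001,0.0005,0,0,0,0,0],[0.001,0.0005,0,0,0,0,0],[0.001,0.0005,0,0,0,0,0],[0.001,0.0005,0,0,0,0,0],[0.001,0.0005,0,0,0,0,0],[0.001,0.0005,0,0,0,0,0],[0.001,0.0005,0,0,0,0,0],[0.001,0.0005,0,0,0,0,0],[0.001,0.0005,0,0,0,0,0],[0.001,0.0005,0,0,0,0,0],[0,0,0,0,0,0,0]],
])

```text
time_s: 15.12
ee_pos: [0.4022, -0.3362, 0.0504]
tool_rot: [0.95, -0.314, -0.001, -0.001]
contact_force: [0.2, 5.6, -3.5]
opening: 0.0211
gripper_force: 79.8
```

```bash
python3 st.py
```

```text
t 15.125 tool disp mm [39.   11.53  2.83] F tool [-3.14 -4.6   3.48] M [ 1.02 -0.86 -0.61] z 0.0504
```

Request:
send_rows([
  [[0.002,0.0003,0,0,0,0,0],[0.004,0,0,0,0,0,0],[0.004,0,0,0,0,0,0],[0.004,0,0,0,0,0,0],[0.004,0.0001,0,0,0,0,0],[0.004,0,0,0,0,0,0],[0,0,0,0,0,0,0]],
])

```text
time_s: 16.0
ee_pos: [0.4201, -0.35, 0.0506]
tool_rot: [0.95, -0.314, -0.0, -0.0]
contact_force: [2.8, 4.7, -3.5]
opening: 0.0212
gripper_force: 79.7
```

```bash
python3 st.py
```

```text
t 16.0 tool disp mm [61.52 12.01  2.68] F tool [-0.6  -5.46  3.51] M [ 0.96 -0.23 -0.54] z 0.0506
```

Request:
send_rows([
  [[0.005,0,0,0,0,0,0],[0.005,0.0001,0,0,0,0,0],[0.005,0,0,0,0,0,0],[0.005,0,0,0,0,0,0],[0.005,0.0001,0,0,0,0,0],[0.005,0,0,0,0,0,0],[0.005,0,0,0,0,0,0],[0.005,0.0001,0,0,0,0,0],[0.005,0,0,0,0,0,0],[0,0,0,0,0,0,0]],
])

```text
time_s: 17.25
ee_pos: [0.4562, -0.3773, 0.0508]
tool_rot: [0.949, -0.314, 0.0, -0.0]
contact_force: [3.6, 3.5, -3.7]
opening: 0.0211
gripper_force: 79.7
```

```bash
python3 st.py
```

```text
t 17.25 tool disp mm [106.81  12.35   2.57] F tool [ 0.76 -4.95  3.69] M [ 1.08  0.06 -0.29] z 0.0508
```

Request:
send_rows([
  [[0.005,0,0,0,0,0,0],[0.005,0,0,0,0,0,0],[0,0,0.0008,0,0,0,0],[0,0,0.0008,0,0,0,0],[0,0,0,0,0,0,0]],
])

```text
time_s: 17.88
ee_pos: [0.4641, -0.3832, 0.0493]
tool_rot: [0.949, -0.314, 0.0, -0.0]
contact_force: [4.1, 4.0, -2.4]
opening: 0.0209
gripper_force: 79.8
```

```bash
python3 st.py
```

```text
t 17.875 tool disp mm [116.69  12.34   4.1 ] F tool [ 0.89 -5.61  2.37] M [ 1.06  0.03 -0.25] z 0.0493
```

Request:
send_rows([
  [[0,0,0.0007,0,0,0,0],[0,0,0,0,0,0,0],[0,0,0,0,0,0,0.6],[0,0,0,0,0,0,0.6],[0,0,0,0,0,0,0.6],[0,0,0,0,0,0,0.6]],
])

```text
time_s: 18.62
ee_pos: [0.4637, -0.3834, 0.0486]
tool_rot: [0.949, -0.314, 0.0, 0.0]
contact_force: [0.2, 0.4, 0.3]
opening: 0.0513
gripper_force: 0.0
```

```bash
python3 st.py
```

```text
t 18.625 tool disp mm [116.51  12.77   4.76] F tool [-0.08 -0.42 -0.29] M [ 0.04  0.02 -0.01] z 0.0486
```

Released. Next I'll rise, back off and look.

Request:
send_rows([
  [[0,0,-0.03,0,0,0,0.6],[0,0,-0.06,0,0,0,0.6],[-0.03,0,-0.06,0,0,0,0.3],[-0.03,0,0,0,0,0,0],[0,0,0,0,0,0,0],[0,0,0,0,0,0,0]],
])

```text
time_s: 19.38
ee_pos: [0.4174, -0.3489, 0.1942]
tool_rot: [0.949, -0.314, -0.0, 0.0]
contact_force: [0.3, 0.3, 0.3]
opening: 0.0002
gripper_force: 0.0
```

Run:
```python
from h import *
s,c,T,W,R=wrist("w6");np.savez("w6.npz",W=W,T=T,img=c["img"])
z=W[...,2];pu=cv2.dilate(caps(c,W).astype(np.uint8),np.ones((3,3)))>0
m=(z>.072)&(z<.09)&~pu&(abs(T[...,1])<.08)&(T[...,0]>-.02)
k,lab,st,_=cv2.connectedComponentsWithStats(m.astype(np.uint8))
for i in range(1,k):
    if st[i,4]>150: q=T[lab==i];print(st[i],box(q[:,:2]),"x",np.percentile(q[:,0],[1,99]).round(4),"y",np.percentile(q[:,1],[1,99]).round(4),np.median(z[lab==i]).round(4))
k,lab,st,_=cv2.connectedComponentsWithStats((caps(c,W)&(z>.07)&(abs(T[...,1])<.09)).astype(np.uint8))
for i in range(1,k):
    if st[i,4]>80: print("cap",st[i],np.median(T[lab==i],0).round(4),box(T[lab==i][:,:2]))
```

```text
pos [ 0.4174 -0.3489  0.1942] yaw -36.6 F [0.3 0.3 0.3] t 19.375
[ 198   27   68   64 3961] (array([ 0.1067, -0.0351]), array([0.0445, 0.0397]), 89.78) x [0.0876 0.1256] y [-0.0562 -0.0132] 0.0825
[ 296   28   67   63 3930] (array([0.1064, 0.0309]), array([0.0443, 0.0387]), 89.85) x [0.0875 0.1252] y [0.0091 0.052 ] 0.0826
[ 265  107   32   55 1591] (array([ 0.0562, -0.0022]), array([0.023 , 0.0387]), -0.59) x [0.0371 0.0755] y [-0.0127  0.0083] 0.0826
cap [198   0  29  23 380] [ 0.1328 -0.0425  0.1022] (array([ 0.1091, -0.0225]), array([0.0145, 0.0829]), -39.38)
cap [233   0  27  22 354] [ 0.1324 -0.0222  0.1017] (array([ 0.1088, -0.0098]), array([0.015 , 0.0717]), -26.09)
cap [269   0  24  42 589] [ 0.1273 -0.0017  0.1009] (array([ 0.1073, -0.0006]), array([0.0146, 0.0678]), -3.97)
cap [335   0  29  23 386] [0.1326 0.0392 0.102 ] (array([0.1094, 0.0194]), array([0.0813, 0.0145]), 39.29)
cap [269  43  24  28 355] [ 0.1055 -0.0023  0.099 ] (array([ 0.1067, -0.002 ]), array([0.0149, 0.0153]), -18.43)
cap [269  76  24  26 308] [ 0.0871 -0.0024  0.099 ] (array([ 0.0858, -0.0008]), array([0.0152, 0.0198]), -37.83)
cap [173 361  12  19 128] [-0.1271 -0.0844  0.0896] (array([-0.0309, -0.0459]), array([0.2272, 0.0071]), 22.02)
```

View pics/w6.png

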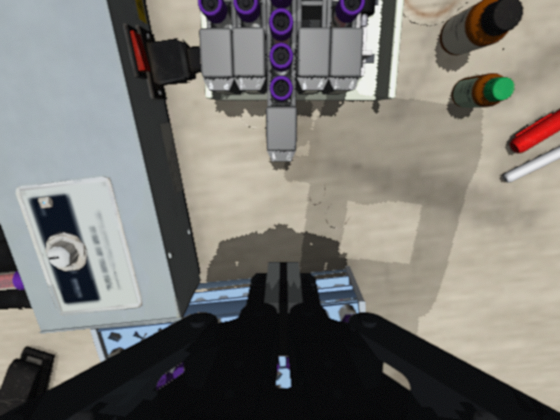

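The loose rack sits cleanly between racks 2 and empty. Its end is at (282,155), 36 mm ahead of the tool. I'll turn 90°, descend and tilt the fingertips forward to push.

Request:
send_rows([
  [[0,-0.002,0,0,0,-0.1106,0],[0,0,0,0,0,-0.1106,0],[0,0,0,0,0,-0.1106,0],[0,0,0,0,0,-0.1106,0],[0,0,0,0,0,-0.1106,0],[0,0,0,0,0,-0.1106,0],[0,0,0,0,0,-0.1106,0],[0,0,0,0,0,-0.1106,0],[0,0,0,0,0,-0.1106,0],[0,0,0,0,0,0,0]],
])

```text
time_s: 20.68
ee_pos: [0.4187, -0.3474, 0.1937]
tool_rot: [0.895, 0.446, -0.0, -0.001]
contact_force: [-0.4, 0.0, -0.2]
opening: 0.0001
gripper_force: 0.0
```

Request:
send_rows([
  [[0,0,0.05,0,0,0,0],[0,0,0.06,0,0,0,0],[0,0,0.047,0,0,0,0],[0,0,0,-0.0833,0,0,0],[0,0,0,-0.0833,0,0,0],[0,0,0,0,0,0,0],[0,0,0,0,0,0,0]],
])

```text
time_s: 21.55
ee_pos: [0.4187, -0.3475, 0.0379]
tool_rot: [0.888, 0.441, 0.058, 0.116]
contact_force: [-0.1, 0.4, 1.4]
opening: 0.0001
gripper_force: 0.0
```

```bash
cat > st2.py <<'E'
from h import *
s=robot.get_state();R=Ro.from_quat(s["tool_rot"]).as_matrix()
a=np.radians(-37.0);X=np.array([[np.cos(a),np.sin(a),0],[-np.sin(a),np.cos(a),0],[0,0,1]])
p=np.array([.4174,-.3489,0])+Ro.from_euler('z',-36.6,degrees=True).apply([.0365,.002,0])  # rack end at X=-50.5
print("t",s["time_s"],"rel rack end start, tray axes mm",(X@(s["ee_pos"]-p)*1e3).round(2),"F tray",(X@s["contact_force"]).round(2),"tool y in tray",(X@R[:,1]).round(3),"z ax",(X@R[:,2]).round(3))
E
python3 st2.py
```

```text
t 21.55 rel rack end start, tray axes mm [-36.26  -0.32  37.93] F tray [-0.32  0.2   1.42] tool y in tray [ 0.966 -0.002  0.257] z ax [ 0.257 -0.    -0.966]
```

Request:
send_rows([
  [[0,0.005,0.0045,0,0,0,0],[0,0.0058,0.0015,0,0,0,0],[0,0.0039,0.001,0,0,0,0],[0,0.0019,0.0005,0,0,0,0],[0,0.0019,0.0005,0,0,0,0],[0,0.0019,0.0005,0,0,0,0],[0,0,0,0,0,0,0]],
])

```text
time_s: 22.42
ee_pos: [0.436, -0.3604, 0.0345]
tool_rot: [0.887, 0.442, 0.058, 0.117]
contact_force: [-0.4, 0.3, -0.6]
opening: 0.0
gripper_force: 0.0
```

```bash
python3 st2.py
```

```text
t 22.425 rel rack end start, tray axes mm [-14.76  -0.26  34.53] F tray [-0.53 -0.   -0.55] tool y in tray [ 0.966 -0.     0.259] z ax [ 0.259 -0.    -0.966]
```

Request:
send_rows([
  [[0,0.0019,0.0005,0,0,0,0],[0,0.0019,0.0005,0,0,0,0],[0,0.0019,0.0005,0,0,0,0],[0,0.0019,0.0005,0,0,0,0],[0,0.0019,0.0005,0,0,0,0],[0,0,0,0,0,0,0]],
])

```text
time_s: 23.18
ee_pos: [0.4438, -0.3663, 0.0345]
tool_rot: [0.887, 0.442, 0.058, 0.117]
contact_force: [-0.6, -0.5, 0.2]
opening: -0.0002
gripper_force: 0.3
```

```bash
python3 st2.py
```

```text
t 23.175 rel rack end start, tray axes mm [-4.9  -0.23 34.46] F tray [-0.18 -0.79  0.16] tool y in tray [ 0.966 -0.     0.259] z ax [ 0.259 -0.    -0.966]
```

Request:
send_rows([
  [[0,0.0019,0.0005,0,0,0,0],[0,0.0019,0.0005,0,0,0,0],[0,0.0019,0.0005,0,0,0,0],[0,0,0,0,0,0,0]],
])

```text
time_s: 23.68
ee_pos: [0.4486, -0.3699, 0.0345]
tool_rot: [0.887, 0.442, 0.058, 0.117]
contact_force: [-0.7, -0.3, -0.8]
opening: -0.0
gripper_force: 0.3
```

```bash
python3 st2.py
```

```text
t 23.675 rel rack end start, tray axes mm [ 1.07 -0.25 34.51] F tray [-0.37 -0.64 -0.77] tool y in tray [ 0.966 -0.     0.259] z ax [ 0.259 -0.    -0.966]
```

Run:
```python
from h import *
s,c,T,W,R=wrist("w7")
c2=camera("side");W2=world(c2)
cv2.imwrite("pics/z3.png",np.hstack([cv2.resize(c["img"],(400,300)),cv2.resize(c2["img"][210:330,230:390],(400,300))]))
```

```text
pos [ 0.4486 -0.3699  0.0345] yaw 52.99 F [-0.7 -0.3 -0.8] t 23.675
```

View pics/z3.png

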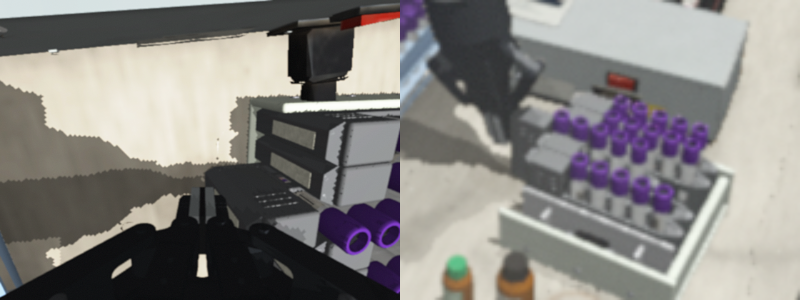

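The fingertips are right behind the rack's end face, centred on it. I'll keep pushing.

Request:
send_rows([
  [[0,0.0019,0.0005,0,0,0,0],[0,0.0019,0.0005,0,0,0,0],[0,0.0019,0.0005,0,0,0,0],[0,0.0019,0.0005,0,0,0,0],[0,0.0019,0.0005,0,0,0,0]],
])

```text
time_s: 24.4
ee_pos: [0.4564, -0.3758, 0.0346]
tool_rot: [0.887, 0.442, 0.058, 0.117]
contact_force: [-3.5, 2.3, 1.6]
opening: -0.0001
gripper_force: 1.4
```

```bash
python3 st2.py
```

```text
t 24.4 rel rack end start, tray axes mm [10.87 -0.21 34.61] F tray [-4.21 -0.27  1.56] tool y in tray [ 0.966 -0.     0.259] z ax [ 0.259  0.    -0.966]
```

Request:
send_rows([
  [[0,0.0019,0.0005,0,0,0,0],[0,0.0019,0.0005,0,0,0,0],[0,0.0019,0.0005,0,0,0,0],[0,0.0019,0.0005,0,0,0,0]],
])

```text
time_s: 24.9
ee_pos: [0.4627, -0.3805, 0.0346]
tool_rot: [0.887, 0.442, 0.058, 0.117]
contact_force: [-1.7, 2.1, 1.6]
opening: 0.0002
gripper_force: 1.3
```

```bash
python3 st2.py;python3 - <<'E'
from h import *
s,c,T,W,R=wrist("w8");np.savez("w8.npz",W=W,T=T,img=c["img"])
a=np.radians(-37.0);X=np.array([[np.cos(a),np.sin(a),0],[-np.sin(a),np.cos(a),0],[0,0,1]])
Q=(W-s["ee_pos"])@X.T
z=W[...,2]
m=(z>.076)&(z<.09)&(abs(Q[...,0])<.12)
for lo in np.arange(-.05,.06,.01):
    q=Q[m&(Q[...,1]>lo)&(Q[...,1]<lo+.01)]
    if len(q)>30: print("y",lo.round(3),"handle end x",np.percentile(q[:,0],[0.5,3]).round(4))
E
```

```text
t 24.9 rel rack end start, tray axes mm [18.73 -0.23 34.61] F tray [-2.64  0.61  1.63] tool y in tray [ 0.966 -0.     0.259] z ax [ 0.259 -0.    -0.966]
pos [ 0.4627 -0.3805  0.0346] yaw 52.99 F [-1.7  2.1  1.6] t 24.9
y -0.05 handle end x [0.093  0.0936]
y -0.04 handle end x [0.0816 0.0832]
y -0.03 handle end x [0.0313 0.0316]
y -0.02 handle end x [-0.0154  0.0487]
y -0.01 handle end x [-0.0525 -0.0516]
y 0.0 handle end x [-0.0448 -0.0419]
y 0.01 handle end x [-0.0627 -0.0576]
y 0.02 handle end x [0.0313 0.032 ]
y 0.03 handle end x [0.0311 0.0331]
y 0.04 handle end x [0.0307 0.0313]
y 0.05 handle end x [0.0311 0.0328]
```

Request:
send_rows([
  [[0,0.0019,0.0005,0,0,0,0],[0,0.0019,0.0005,0,0,0,0],[0,0.0019,0.0005,0,0,0,0],[0,0.0019,0.0005,0,0,0,0],[0,0.0019,0.0005,0,0,0,0],[0,0.0019,0.0005,0,0,0,0],[0,0.0019,0.0005,0,0,0,0]],
])

```text
time_s: 25.82
ee_pos: [0.4737, -0.3888, 0.0347]
tool_rot: [0.887, 0.442, 0.058, 0.117]
contact_force: [-1.3, 2.0, -0.2]
opening: -0.0
gripper_force: 1.1
```

```bash
python3 st2.py
```

```text
t 25.825 rel rack end start, tray axes mm [32.47 -0.26 34.67] F tray [-2.28  0.78 -0.15] tool y in tray [ 0.966 -0.     0.259] z ax [ 0.259 -0.    -0.966]
```

Request:
send_rows([
  [[0,0.001,0.0003,0,0,0,0],[0,0.001,0.0002,0,0,0,0],[0,0.001,0.0003,0,0,0,0]],
])

```text
time_s: 26.2
ee_pos: [0.476, -0.3906, 0.0347]
tool_rot: [0.887, 0.442, 0.058, 0.117]
contact_force: [-2.2, 1.8, -0.1]
opening: -0.0002
gripper_force: 1.1
```

```bash
python3 st2.py
```

```text
t 26.2 rel rack end start, tray axes mm [35.45 -0.28 34.65] F tray [-2.89  0.13 -0.08] tool y in tray [ 0.966 -0.     0.259] z ax [ 0.259 -0.    -0.966]
```

Request:
send_rows([
  [[0,0.001,0.0002,0,0,0,0],[0,0.001,0.0003,0,0,0,0],[0,0.001,0.0003,0,0,0,0]],
])

```text
time_s: 26.58
ee_pos: [0.4786, -0.3925, 0.0347]
tool_rot: [0.887, 0.442, 0.058, 0.117]
contact_force: [-1.1, 2.2, -0.5]
opening: -0.0002
gripper_force: 1.1
```

```bash
python3 st2.py
python3 - <<'E'
from h import *
s,c,T,W,R=wrist("w9")
a=np.radians(-37.0);X=np.array([[np.cos(a),np.sin(a),0],[-np.sin(a),np.cos(a),0],[0,0,1]])
c=camera("side");W=world(c);np.savez("side2.npz",**c)
Q=(W-s["ee_pos"])@X.T;m=caps(c,W)&(W[...,2]>.085)&(W[...,2]<.1)&(Q[...,0]>0)
for lo in np.arange(-.07,.06,.01):
    q=Q[m&(Q[...,1]>lo)&(Q[...,1]<lo+.01)]
    if len(q)>20: print(lo.round(3),len(q),np.percentile(q[:,0],[1,99]).round(4))
E
```

```text
t 26.575 rel rack end start, tray axes mm [38.6  -0.27 34.68] F tray [-2.18  1.07 -0.49] tool y in tray [ 0.966 -0.     0.259] z ax [ 0.259 -0.    -0.966]
pos [ 0.4786 -0.3925  0.0347] yaw 52.99 F [-1.1  2.2 -0.5] t 26.575
-0.06 55 [0.0632 0.145 ]
-0.05 137 [0.0597 0.1502]
-0.04 51 [0.0605 0.1451]
-0.01 140 [0.0562 0.1468]
0.0 90 [0.056  0.1442]
0.01 117 [0.0594 0.1485]
0.02 103 [0.0595 0.1493]
0.03 81 [0.0594 0.1476]
0.04 93 [0.0582 0.1485]
```

Request:
send_rows([
  [[0,0.0005,0.0001,0,0,0,0],[0,0.0005,0.0001,0,0,0,0],[0,0.0005,0.0002,0,0,0,0]],
])

```text
time_s: 27.05
ee_pos: [0.4798, -0.3934, 0.0347]
tool_rot: [0.887, 0.442, 0.058, 0.117]
contact_force: [-2.0, 1.9, -0.1]
opening: 0.0
gripper_force: 1.2
```

```bash
python3 st2.py
```

```text
t 27.05 rel rack end start, tray axes mm [40.11 -0.28 34.68] F tray [-2.7   0.35 -0.11] tool y in tray [ 0.966 -0.     0.259] z ax [ 0.259 -0.    -0.966]
```

Request:
send_rows([
  [[0,0.0005,0.0001,0,0,0,0]],
])

```text
time_s: 27.18
ee_pos: [0.4802, -0.3937, 0.0347]
tool_rot: [0.887, 0.442, 0.058, 0.117]
contact_force: [-1.2, 2.0, -1.5]
opening: 0.0001
gripper_force: 1.2
```

```bash
python3 st2.py
```

```text
t 27.175 rel rack end start, tray axes mm [40.62 -0.27 34.72] F tray [-2.15  0.94 -1.45] tool y in tray [ 0.966 -0.     0.259] z ax [ 0.259 -0.    -0.966]
```

Request:
send_rows([
  [[0,0.0005,0.0001,0,0,0,0]],
])

```text
time_s: 27.3
ee_pos: [0.4806, -0.394, 0.0348]
tool_rot: [0.887, 0.442, 0.058, 0.117]
contact_force: [-1.8, 1.5, -0.5]
opening: 0.0002
gripper_force: 1.2
```

```bash
python3 st2.py
```

```text
t 27.3 rel rack end start, tray axes mm [41.15 -0.27 34.76] F tray [-2.38  0.13 -0.51] tool y in tray [ 0.966 -0.     0.259] z ax [ 0.259 -0.    -0.966]
```

Request:
send_rows([
  [[0,0.0003,0.0001,0,0,0,0],[0,0.0003,0.0001,0,0,0,0]],
])

```text
time_s: 27.55
ee_pos: [0.4811, -0.3944, 0.0347]
tool_rot: [0.887, 0.442, 0.058, 0.117]
contact_force: [-3.0, 2.7, 0.9]
opening: -0.0002
gripper_force: 2.0
```

```bash
python3 st2.py
```

```text
t 27.55 rel rack end start, tray axes mm [41.72 -0.26 34.7 ] F tray [-4.06  0.37  0.91] tool y in tray [ 0.966 -0.     0.259] z ax [ 0.259 -0.    -0.966]
```

Request:
send_rows([
  [[0,0.0002,5e-05,0,0,0,0],[0,0,0,0,0,0,0]],
])

```text
time_s: 27.8
ee_pos: [0.4811, -0.3944, 0.0347]
tool_rot: [0.887, 0.442, 0.058, 0.117]
contact_force: [-3.4, 3.9, 0.8]
opening: -0.0003
gripper_force: 2.6
```

```bash
python3 st2.py
```

```text
t 27.8 rel rack end start, tray axes mm [41.79 -0.24 34.67] F tray [-5.1   1.05  0.81] tool y in tray [ 0.966 -0.     0.258] z ax [ 0.258 -0.    -0.966]
```

Request:
send_rows([
  [[0,0.0003,0.0001,0,0,0,0],[0,0.0002,5e-05,0,0,0,0],[0,0,0,0,0,0,0]],
])

```text
time_s: 28.18
ee_pos: [0.4813, -0.3945, 0.0347]
tool_rot: [0.887, 0.442, 0.058, 0.116]
contact_force: [-8.4, 6.3, 4.9]
opening: 0.0001
gripper_force: 5.2
```

```bash
python3 st2.py
```

```text
t 28.175 rel rack end start, tray axes mm [41.98 -0.24 34.65] F tray [-10.52  -0.05   4.9 ] tool y in tray [ 0.966 -0.     0.257] z ax [ 0.257  0.    -0.966]
```

Request:
send_rows([
  [[0,0.00015,4e-05,0,0,0,0],[0,0,0,0,0,0,0],[0,0,0,0,0,0,0],[0,0,0,0,0,0,0]],
])

```text
time_s: 28.68
ee_pos: [0.4813, -0.3945, 0.0346]
tool_rot: [0.887, 0.442, 0.058, 0.116]
contact_force: [-10.1, 7.5, 5.3]
opening: -0.0001
gripper_force: 6.0
```

```bash
python3 st2.py
```

```text
t 28.675 rel rack end start, tray axes mm [42.04 -0.24 34.63] F tray [-12.55  -0.09   5.25] tool y in tray [ 0.966 -0.     0.257] z ax [ 0.257  0.    -0.966]
```

Request:
send_rows([
  [[0,0,0,0,0,0,0],[0,0,0,0,0,0,0],[0,-0.002,-0.0005,0,0,0,0],[0,-0.02,-0.005,0,0,0,0],[0,-0.04,-0.01,0,0,0,0],[0,-0.01,-0.05,0,0,0,0],[0,-0.01,-0.05,0,0,0,0],[0,0,-0.05,0,0,0,0],[0,0,0,0,0,0,0]],
])

```text
time_s: 29.8
ee_pos: [0.3851, -0.3223, 0.1783]
tool_rot: [0.887, 0.442, 0.06, 0.121]
contact_force: [-0.4, -0.7, 0.6]
opening: 0.0001
gripper_force: 0.0
```

Run:
```python
from h import *
a=np.radians(-37.0);X=np.array([[np.cos(a),np.sin(a),0],[-np.sin(a),np.cos(a),0],[0,0,1]])
p=np.array([.4813,-.3945,0]);o=[]
for n in("side","top"):
    c=camera(n);W=world(c);Q=(W-p)@X.T;pu=caps(c,W)&(Q[...,0]>.03)&(Q[...,0]<.17)&(abs(Q[...,1])<.08)&(W[...,2]>.086)&(W[...,2]<.11)
    for lo in np.arange(-.07,.06,.011):
        q=Q[pu&(Q[...,1]>lo)&(Q[...,1]<lo+.011)]
        if len(q)>15: print(n,lo.round(3),len(q),"x",np.percentile(q[:,0],[2,98]).round(4),"y med",np.median(q[:,1]).round(4),"slope",np.polyfit(q[:,0],q[:,1],1)[0].round(3))
    o.append(cv2.resize(c["img"][140:250,335:445] if n=="top" else c["img"][210:330,250:380],(400,400),interpolation=cv2.INTER_CUBIC))
cv2.imwrite("pics/z4.png",cv2.convertScaleAbs(np.hstack(o),alpha=1.6));s=robot.get_state();print(s["ee_pos"],s["contact_force"],s["time_s"])
```

```text
side -0.059 95 x [0.0595 0.1429] y med -0.0501 slope 0.007
side -0.048 130 x [0.0568 0.1458] y med -0.042 slope -0.001
side -0.015 86 x [0.0572 0.1434] y med -0.0062 slope 0.009
side -0.004 133 x [0.0562 0.1459] y med 0.0027 slope -0.005
side 0.007 94 x [0.0594 0.1451] y med 0.016 slope 0.014
side 0.018 114 x [0.0567 0.1452] y med 0.0251 slope 0.002
side 0.029 78 x [0.0586 0.1432] y med 0.0375 slope 0.017
side 0.04 103 x [0.0564 0.145 ] y med 0.0462 slope -0.005
top -0.048 123 x [0.0538 0.1402] y med -0.0428 slope 0.001
top -0.015 27 x [0.0572 0.1372] y med -0.0052 slope 0.003
top -0.004 128 x [0.053  0.1417] y med 0.0013 slope 0.001
top 0.007 26 x [0.0541 0.1335] y med 0.0168 slope -0.032
top 0.018 120 x [0.0529 0.1393] y med 0.0229 slope -0.005
top 0.029 25 x [0.0538 0.1353] y med 0.0387 slope -0.042
top 0.04 121 x [0.0526 0.1394] y med 0.045 slope -0.006
[ 0.38452049 -0.32166895  0.17366389] [-0.53655738  0.40748698 -0.68198367] 29.9
```

View pics/z4.png

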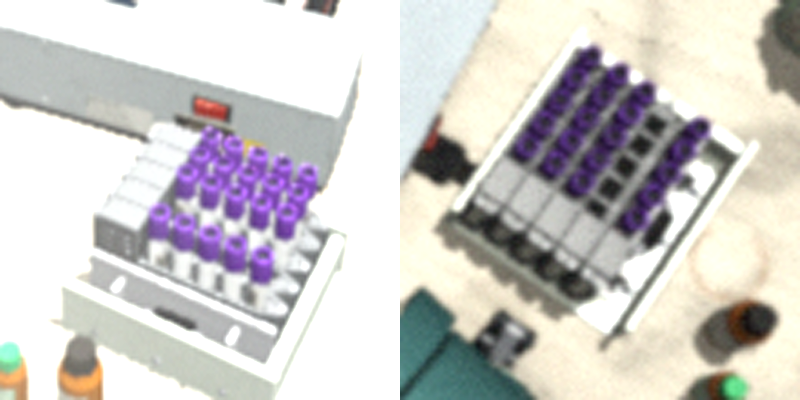

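All five racks are flush, straight and home, and the bottles are undisturbed. Handing in.

```bash
python3 -c "
from plant import robot
print(robot.finish_job())"
```

```text
the job is handed in; nothing more can be done
None
```

The loose rack is in the row directly left of the empty rack and pushed home. It was held on the back stop at about 10 N (estimated as the 12.5 N push less about 2.5 N of sliding friction); the last pictures show all five racks flush and straight, and the job is handed in at about 30 s.

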